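# Find and open the unlatched trapdoor of the puppet stage

## Task

One of the four identical blue-and-red trapdoors in the puppet stage is unlatched. Press on the front half of the doors with the fingertips to find the one that rocks, then push that door down until it slopes at 45 degrees or more, and leave it open. Do not pick up or shift the figures, jars, cup, brush or palette around it.

Things in the scene. Friction and masses are not known exactly. Their poses are not given: they have to be found in the camera images.
- stage: Fixed hollow wooden puppet stage, 190 mm deep (x), 600 wide (y), 112 high; four identical trapdoors in a row in its deck. Origin under its centre; x points away from the robot (turned by its yaw), y along the row, z up. A door's front edge is on the -x side, nearest the robot. Deck rails 38 mm deep before and behind the doors. Empty below the doors down to 100 mm under the deck top.
- door_1 (a point): place 1 of 4 from the stage's +y end to its -y end, 100 mm apart: centre of the top face of the door there, flush with the deck, 112 mm above the table; axes as the stage's. Each door is blue with a red diagonal cross, 110 mm (x) by 86 (y), 8 thick. All look alike: three are fixed dead, one is the unlatched trapdoor, at any of the four places.
- door_2 (a point): place 2 of 4 from the stage's +y end to its -y end, 100 mm apart: centre of the top face of the door there, flush with the deck, 112 mm above the table; axes as the stage's. Each door is blue with a red diagonal cross, 110 mm (x) by 86 (y), 8 thick. All look alike: three are fixed dead, one is the unlatched trapdoor, at any of the four places.
- door_3 (a point): place 3 of 4 from the stage's +y end to its -y end, 100 mm apart: centre of the top face of the door there, flush with the deck, 112 mm above the table; axes as the stage's. Each door is blue with a red diagonal cross, 110 mm (x) by 86 (y), 8 thick. All look alike: three are fixed dead, one is the unlatched trapdoor, at any of the four places.
- door_4 (a point): place 4 of 4 from the stage's +y end to its -y end, 100 mm apart: centre of the top face of the door there, flush with the deck, 112 mm above the table; axes as the stage's. Each door is blue with a red diagonal cross, 110 mm (x) by 86 (y), 8 thick. All look alike: three are fixed dead, one is the unlatched trapdoor, at any of the four places.
- trapdoor (a joint): angle (rad) of the unlatched door, wherever it is: 0 shut, stop at 1.15. Turns about a line along the stage's y, 31 mm behind the door's centre (stage +x), 4 mm below the deck top: the 86 mm in front of it go down into the stage, the 24 mm behind rise. 2 to 4 N down on the front half, 50 to 80 mm from that line, moves it; it stays at any angle it is left at. The fixed doors do not give.
- guard: painted wooden soldier cut-out (red coat, black hat) standing on the +y end of the stage deck; foot 75 x 46 mm, 100 mm tall; origin under its foot. Leave it alone.
- tree: green wooden tree cut-out standing on the -y end of the stage deck; foot 75 x 46 mm, 102 mm tall; origin under its foot. Leave it alone.
- red_jar: closed red paint jar on the table beyond the stage, 56 mm across, 75 mm tall; origin under it. Leave it alone.
- yellow_jar: closed yellow paint jar on the table beyond the stage, 56 mm across, 75 mm tall; origin under it. Leave it alone.
- cup: white brush-washing cup on the table past the +y end of the stage, 72 mm across, 90 mm tall; origin under it. Leave it alone.
- brush: paint brush lying on the table past the -y end of the stage, about 0.2 m long; origin under its middle. Leave it alone.
- palette: white round mixing palette with blobs of colour, 170 mm across, 10 mm high, on the table beyond the stage; origin under it. Leave it alone.

How it is judged:
By the outcome, as a careful person would: the job done as asked, in the order asked, and still so for the second after the job is handed in, with the robot touching nothing.
It also fails if it takes over 58 s, if anything falls off the work surface, if the arm or the gripper's body presses on something with over 40 N, if the wrist force passes 120 N, or if a joint passes its speed limit or range.

## Robot

A 6-joint arm with a two-finger parallel gripper is mounted at the origin on the work surface. World frame = base frame: x ahead of the robot, y to its left, z up, the work surface at z = 0. Lengths are in m, angles in rad, forces in N, time in s.
With the tool pointing down it reaches from about 0.35 to 0.975 m from the base axis. Payload 4.9 kg.
Tool frame: the origin (TCP) lies on the centre line of the jaws, within the pads' length; the fingertips stand ctrl.tcp_to_tips ahead of it and the grasp point (between the pads) lies 3 mm ahead of it (ctrl.tcp_to_tips is the distance from the TCP to the fingertips, in m); z points along the fingers, y is the direction in which the jaws open and shut (so a half turn about z gives the same grasp; the last joint's range is limited). The gripper opens to 85 mm and grips with 20 to 120 N. Pads are 22 mm wide; open, the fingers measure 114 mm over their backs; the gripper's body (76 mm by 85 mm) begins 54 mm behind the grasp point. The pads swing forward as they close: fully open they stand 13 mm farther back than shut.
Start: joints at [1.222, 0.053, 1.613, -0, 1.476, -0.119], TCP at [0.142, 0.609, 0.219] pointing down, gripper open.
Joint ranges: [-3.01, 3.01], [-1.01, 2.22], [0.06, 2.58], [-1.02, 4.17], [0.09, 2.62], [-3.14, 3.14]. Speed limits (rad/s): [2.57, 2.57, 3.14, 3.14, 3.14, 3.14].

## Interface

Orientations are given as a rotation vector (axis times angle).
In Python, from station import ctrl, vision gives the robot as it stands.
- The arm moves only by the tool jog_arm, never from a script. Its argument "deltas" is a list of rows, each a list of 7 numbers: the turn, a rotation vector about the tool's x, y, z in rad, then the shift along the tool's x, y, z in cm, then the opening, from 0 (shut) to 1 (fully open). A call has 1 to 12 rows; each row shifts and turns the commanded pose from where the row before left it, along the tool's axes as they then stand; what a row does not reach is not made up. A row lasts 1/12 s, in which the tool goes at most 41.7 mm and 7.16 degrees, less where a joint would pass 70% of its speed; a pose out of reach is approached as far as the arm can. A call with a gripper value outside its range is refused whole. The fingers move at their own pace and stop on an object; "grip_force" is the grip in N (left out, the last holds). Time passes only in rows, so rows that do not move let the fingers close. It gives the time, the measured TCP pose, the force and the opening at its end, in the units of the state.
- ctrl.get_obs(): the state, without advancing time (a new reading comes with each control period).
- vision.get_image(name): name is "scene" or "side" or "wrist"; returns (picture, depth): 420x560x3 uint8, red, green, blue; 420x560 float32, m along the optical axis (not along the pixel's ray), 0 where there is no reading.
- vision.calibration(name): a dict with "fx", "fy", "cx", "cy" (pixels), "rvec" (rotation vector, rad) and "tvec" (3), from world to camera coordinates, as OpenCV has them; the wrist camera has in their place "hand_eye" (4x4, takes a point from camera to tool coordinates, whose origin is the TCP and whose axes are the flange's). Camera axes: x right, y down, z forward; pixel columns grow to the right and rows downward; lengths in m; the calibration is good to about 2 mm. A picture is of the moment at which its call begins: read the wrist's pose just before it. calibration takes no time and is no camera call.
- ctrl.finish_job(): hands the job in, once; it reports no verdict.
The state is a dict: "t": time; "q": joint angles; "dq": joint speeds; "effort": joint torques, N m; "tool_pos": TCP position; "tool_rot": TCP orientation; "contact_force": force on the tool from outside, world axes, zero at the start; "wrist_torque": the same for the moment, N m; "opening": finger opening in m.
Only numpy, scipy, OpenCV 4.12 (cv2) and the standard library are available. Lean on these libraries where they do the work, as an engineer would, in place of code of your own. Each camera call takes 0.05 s, during which the arm holds its last target. There are 200 camera calls.

## Working session

There is one attempt and no reset: what is moved stays moved. The work goes in short steps, Python scripts to look and compute and a tool call to move; the robot and the scene stay as the last step left them, time stands still between calls to the robot, and variables do not carry over. Pictures are saved under pics/ and viewed, about 8 in all and at most 12, crops included, and the job is handed in when it is done.

Besides the shell and the picture viewer there is one more tool, called after "Emit:" as a command line: name --pt "numbers of a row" for each row, then --argument value for the rest. jog_arm: Moves the arm, as the interface text tells. Its arguments: {"type":"object","properties":{"deltas":{"type":"array"},"grip_force":{"type":"number"}},"required":["deltas"]}

```bash
mkdir -p pics; cat > h.py <<'E'
import numpy as np,cv2
from station import ctrl,vision
def cloud(name,d):
    c=vision.calibration(name);v,u=np.indices(d.shape)
    P=np.stack([(u-c['cx'])/c['fx']*d,(v-c['cy'])/c['fy']*d,d],-1)
    R=cv2.Rodrigues(np.array(c['rvec'],float))[0]
    return (P-np.array(c['tvec']).ravel())@R
E
python3 - <<'E'
from h import *
print(ctrl.get_obs(),ctrl.tcp_to_tips)
ims=[]
for n in("scene","side"):
    im,d=vision.get_image(n);W=cloud(n,d);np.savez(f'{n}.npz',im=im,W=W,d=d)
    cv2.imwrite(f'pics/{n}.png',im[:,:,::-1])
    i=im.astype(int);z=W[...,2]
    m=(d>0)&(abs(z-.112)<.012)
    blue=m&(i[...,2]>i[...,0]+40)&(i[...,2]>i[...,1]+20)
    red=m&(i[...,0]>i[...,2]+60)&(i[...,0]>i[...,1]+60)
    for nm,k in(('deck',m),('blue',blue),('red',red)):
        p=W[k][:,:2].astype(np.float32)
        if len(p)>20: print(n,nm,len(p),cv2.minAreaRect(p),np.median(W[k][:,2]))
E
```

```text
{'t': 0.0, 'q': array([ 1.22200075e+00,  5.33752040e-02,  1.61427287e+00,  4.56256734e-07,
        1.47599271e+00, -1.19009456e-01]), 'dq': array([ 0.00191784, -0.0002966 , -0.0005818 , -0.00084271,  0.00201292,
        0.00284895]), 'effort': array([-1.01888570e-03, -3.93691671e+01, -3.70169950e+01, -8.96865072e-05,
        6.87075168e-03,  1.77015232e-05]), 'tool_pos': array([0.14214174, 0.60796776, 0.21776429]), 'tool_rot': array([-0.36009903, -3.12040672,  0.00312895]), 'contact_force': array([-0.5931466 , -0.50807249, -0.13843333]), 'wrist_torque': array([-0.02193255, -0.04350908,  0.00929399]), 'opening': 0.08559517390105363} 0.022
scene deck 10228 ((0.42552274465560913, -0.3977956771850586), (1.6029144525527954, 1.5910980701446533), 55.8438606262207) 0.11244421623054776
scene blue 1171 ((0.5238502025604248, -0.2901208996772766), (0.8485684990882874, 0.17579768598079681), 87.28297424316406) 0.11224108235588444
scene red 1182 ((0.53837651014328, -0.1779513657093048), (0.7697185277938843, 0.19758664071559906), 83.1280746459961) 0.11313949392356144
side deck 13441 ((0.6608684062957764, 0.8427659273147583), (1.5398136377334595, 2.4247779846191406), 0.13711176812648773) 0.11424938950519785
side blue 1396 ((0.5321106910705566, -0.058657705783843994), (0.38112106919288635, 0.10834867507219315), 75.06654357910156) 0.11427613982710891
side red 1862 ((0.4793011248111725, 0.05923512578010559), (0.8556797504425049, 0.6793771386146545), 47.2783203125) 0.1149047967903015
```

View pics/scene.png

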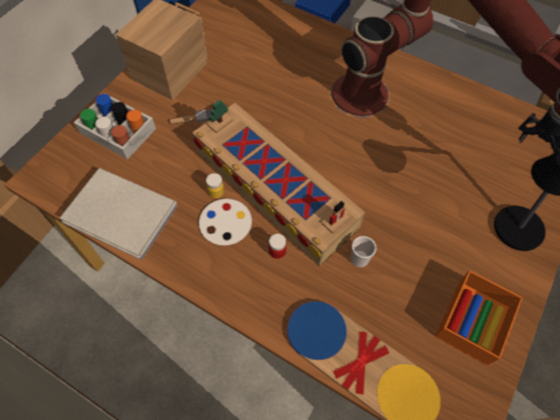

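View pics/side.png

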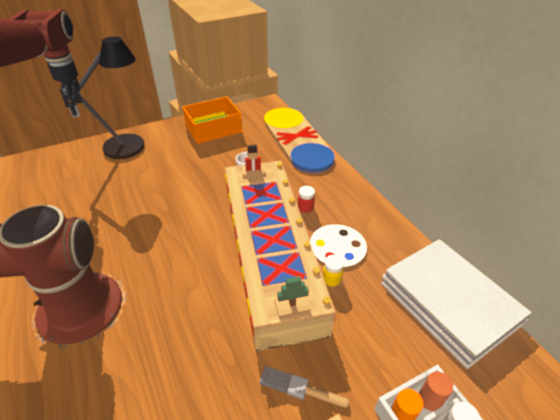

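The scene picture shows the doors from about (245,143) at the tree end to (310,200) at the guard end. The side picture shows them from (262,193) at the guard end to (282,268) at the tree end. I'll fit the row inside those areas.

```bash
python3 - <<'E'
from h import *
for n,(u0,u1,v0,v1) in(("scene",(215,335,122,222)),("side",(238,312,178,288))):
    f=np.load(n+'.npz');im,W,d=f['im'].astype(int),f['W'],f['d']
    box=np.zeros(d.shape,bool);box[v0:v1,u0:u1]=1
    m=box&(d>0)&(abs(W[...,2]-.112)<.012)
    b=m&(im[...,2]>im[...,0]+20)&(im[...,2]>im[...,1]+10)
    r=m&(im[...,0]>im[...,1]+70)&(im[...,0]>im[...,2]+60)
    k=cv2.morphologyEx((b|r).astype(np.uint8),cv2.MORPH_OPEN,np.ones((2,2)))
    nc,l,s,_=cv2.connectedComponentsWithStats(k)
    big=np.isin(l,[i for i in range(1,nc) if s[i,4]>60])
    p=W[big][:,:2].astype(np.float32)
    R=cv2.minAreaRect(p);print(n,len(p),R,np.median(W[big][:,2]))
    print(np.round(cv2.boxPoints(R),3).tolist())
    for i in range(1,nc):
        if s[i,4]>60: print('  comp',s[i,4],np.round(cv2.minAreaRect(W[l==i][:,:2].astype(np.float32))[0],3))
    # stage deck outline
    nm=d>0; 
    dk=nm&(abs(W[...,2]-.112)<.008)&(np.hypot(W[...,0]-R[0][0],W[...,1]-R[0][1])<.33)
    print('  deck',cv2.minAreaRect(W[dk][:,:2].astype(np.float32)))
E
```

```text
scene 2480 ((0.7904865145683289, 0.16572672128677368), (1.0417760610580444, 0.29535555839538574), 40.66168212890625) 0.11267021514785552
[[0.29899999499320984, -0.06199999898672104], [0.492000013589859, -0.28600001335144043], [1.281999945640564, 0.3930000066757202], [1.0889999866485596, 0.6169999837875366]]
  comp 552 [0.881 0.054]
  comp 589 [0.889 0.104]
  comp 645 [0.899 0.154]
  comp 694 [0.908 0.204]
  deck ((0.5696985721588135, 0.07315659523010254), (0.33483487367630005, 0.1950824111700058), 74.89493560791016)
side 3061 ((0.43379947543144226, -0.3339008390903473), (0.9777849316596985, 0.139547660946846), 69.5035171508789) 0.1145486726773555
[[0.19699999690055847, -0.7670000195503235], [0.328000009059906, -0.8159999847412109], [0.6700000166893005, 0.10000000149011612], [0.5400000214576721, 0.14800000190734863]]
  comp 538 [ 0.42  -0.329]
  comp 681 [ 0.407 -0.378]
  comp 843 [ 0.395 -0.424]
  comp 999 [ 0.383 -0.475]
  deck ((0.4985276758670807, -0.18403857946395874), (0.33626413345336914, 0.19113534688949585), 75.05048370361328)
```

```bash
python3 - <<'E'
from h import *
for n,(u0,u1,v0,v1) in(("scene",(215,335,122,222)),("side",(238,312,178,288))):
    f=np.load(n+'.npz');im,W,d=f['im'].astype(int),f['W'],f['d']
    box=np.zeros(d.shape,bool);box[v0:v1,u0:u1]=1
    m=box&(d>0)&(abs(W[...,2]-.112)<.012)
    b=m&(im[...,2]>im[...,0]+20)&(im[...,2]>im[...,1]+10)
    r=m&(im[...,0]>im[...,1]+70)&(im[...,0]>im[...,2]+60)
    k=cv2.morphologyEx((b|r).astype(np.uint8),cv2.MORPH_OPEN,np.ones((3,3)))
    nc,l,s,_=cv2.connectedComponentsWithStats(k)
    l[~m]=0
    big=np.isin(l,[i for i in range(1,nc) if s[i,4]>60])
    R=cv2.minAreaRect(W[big][:,:2].astype(np.float32));print(n,R,np.median(W[big][:,2]))
    for i in range(1,nc):
        if s[i,4]>60:
            q=cv2.minAreaRect(W[l==i][:,:2].astype(np.float32));print('  comp',s[i,4],np.round(q[0],3),np.round(q[1],3),q[2])
    c=np.array(R[0])
    dk=(d>0)&(abs(W[...,2]-.112)<.006)&(np.hypot(W[...,0]-c[0],W[...,1]-c[1])<.33)
    print('  deck',cv2.minAreaRect(W[dk][:,:2].astype(np.float32)))
    hi=(d>0)&(W[...,2]>.13)&(W[...,2]<.23)&(np.hypot(W[...,0]-c[0],W[...,1]-c[1])<.33)
    for s_ in(1,-1):
        p=W[hi&((W[...,1]-c[1])*s_>0)]
        if len(p):print('  high',len(p),p.min(0),p.max(0))
print(ctrl.get_obs()['tool_pos'],cv2.Rodrigues(ctrl.get_obs()['tool_rot'])[0])
E
```

```text
scene ((0.5355108976364136, -0.05698995292186737), (0.38736391067504883, 0.11121828109025955), 75.32798767089844) 0.11272046905274462
  comp 421 [ 0.5   -0.202] [0.087 0.105] 74.57014465332031
  comp 66 [ 0.454 -0.193] [0.04 0.03] 32.5018196105957
  comp 560 [ 0.523 -0.106] [0.085 0.11 ] 73.70174407958984
  comp 624 [ 0.548 -0.009] [0.085 0.111] 75.37391662597656
  comp 589 [0.573 0.089] [0.087 0.11 ] 74.92558288574219
  comp 75 [0.565 0.054] [0.035 0.031] 29.14336395263672
  deck ((0.5347845554351807, -0.05724090337753296), (0.6047585010528564, 0.19553887844085693), 74.91444396972656)
  high 205 [0.57344402 0.17672786 0.13106969] [0.62197259 0.20802441 0.21604582]
  high 274 [ 0.43400732 -0.32786527  0.13037614] [ 0.50355427 -0.2816757   0.2201576 ]
side ((0.5330975651741028, -0.056124359369277954), (0.38705745339393616, 0.10952865332365036), 74.94727325439453) 0.11462299733800556
  comp 506 [0.572 0.089] [0.087 0.108] 74.62855529785156
  comp 644 [ 0.545 -0.007] [0.09  0.108] 74.8066177368164
  comp 803 [ 0.52  -0.105] [0.088 0.109] 74.5799560546875
  comp 968 [ 0.494 -0.201] [0.088 0.11 ] 74.97427368164062
  deck ((0.5335204601287842, -0.053112417459487915), (0.6072812080383301, 0.19112683832645416), 75.04157257080078)
  high 319 [0.56690628 0.18019961 0.13024666] [0.61586892 0.20913991 0.21766317]
  high 572 [ 0.43063904 -0.32575739  0.1305226 ] [ 0.49939913 -0.29867849  0.21819476]
[0.14216165 0.60801015 0.21787635] [[-9.73713122e-01  2.27776994e-01 -6.29517117e-04]
 [ 2.27777767e-01  9.73711539e-01 -1.76842567e-03]
 [ 2.10161397e-04 -1.86532928e-03 -9.99998238e-01]]
```

The stage centre is at (0.534, -0.056) with yaw -15°, and both cameras agree. The door sizes, 100 mm spacing and 112 mm height also match what was given. After a 0.03 rad turn, tool x points along stage -x and tool y along stage +y. I'll shut the gripper and go over the front half of door 1.

Emit:
jog_arm --pt "0 0 0.031 -2.0 -1.5 -1.5 0" --pt "0 0 0 -2.9 -2.2 -1.0 0" --pt "0 0 0 -2.9 -2.2 -1.0 0" --pt "0 0 0 -2.9 -2.2 -0.5 0" --pt "0 0 0 -2.9 -2.2 0 0" --pt "0 0 0 -2.9 -2.2 0 0" --pt "0 0 0 -2.9 -2.2 0 0" --pt "0 0 0 -2.9 -2.2 0 0" --pt "0 0 0 -2.9 -2.2 0 0" --pt "0 0 0 -2.9 -2.2 0 0" --pt "0 0 0 -2.9 -2.2 0 0" --pt "0 0 0 -2.9 -2.2 0 0" --grip_force 40

```text
t: 1.1
tool_pos: [0.4047, 0.2716, 0.2586]
tool_rot: [-0.408, -3.115, 0.0]
contact_force: [0.1, 0.9, 0.1]
opening: 0.0002
```

Emit:
jog_arm --pt "0 0 0 -2.9 -2.2 0 0" --pt "0 0 0 -2.9 -2.2 0 0" --pt "0 0 0 -2.9 -2.2 0 0" --pt "0 0 0 -2.9 -2.2 0 0" --pt "0 0 0 -2.9 -2.2 0 0" --pt "0 0 0 -2.9 -2.2 0 0" --pt "0 0 0 0 0 0 0" --pt "0 0 0 0 0 0 0" --pt "0 0 0 0 0 0 0"

```text
t: 1.85
tool_pos: [0.5378, 0.1012, 0.2584]
tool_rot: [-0.409, -3.113, -0.0]
contact_force: [-0.2, 1.0, 0.3]
opening: -0.0001
```

```bash
cat > st.py <<'E'
from h import *
o=ctrl.get_obs();p=o['tool_pos']-np.array([.534,-.056,0]);a=np.deg2rad(-15)
ex=np.array([np.cos(a),np.sin(a),0]);ey=np.array([-np.sin(a),np.cos(a),0])
R=cv2.Rodrigues(o['tool_rot'])[0]
print('t',o['t'],'stage mm',np.round([p@ex*1e3,p@ey*1e3,p[2]*1e3],1),'F',o['contact_force'].round(2),'open',o['opening'])
print('tool x in stage',(R[:,0]@ex).round(4),(R[:,0]@ey).round(4),'z',R[:,2].round(3))
E
python3 st.py
```

```text
t 1.85 stage mm [-37.  152.8 258.4] F [-0.21  0.95  0.31] open -7.50719096859152e-05
tool x in stage -1.0 -0.0008 z [-0.001  0.    -1.   ]
```

Emit:
jog_arm --pt "0 0 0 -0.3 -0.3 2.0 0" --pt "0 0 0 0 0 3.0 0" --pt "0 0 0 0 0 3.0 0" --pt "0 0 0 0 0 2.0 0" --pt "0 0 0 0 0 1.2 0" --pt "0 0 0 0 0 0.5 0" --pt "0 0 0 0 0 0 0" --pt "0 0 0 0 0 0 0"

```text
t: 2.52
tool_pos: [0.541, 0.0978, 0.1434]
tool_rot: [0.407, 3.113, 0.001]
contact_force: [0.1, 0.1, 0.5]
opening: -0.0001
```

Emit:
jog_arm --pt "0 0 0 0 0 0.15 0" --pt "0 0 0 0 0 0.15 0" --pt "0 0 0 0 0 0 0"

```text
t: 2.77
tool_pos: [0.541, 0.0973, 0.14]
tool_rot: [0.408, 3.113, 0.0]
contact_force: [-0.5, 0.0, 0.3]
opening: -0.0003
```

Emit:
jog_arm --pt "0 0 0 0 0 0.15 0" --pt "0 0 0 0 0 0.15 0" --pt "0 0 0 0 0 0.1 0" --pt "0 0 0 0 0 0 0"

```text
t: 3.1
tool_pos: [0.5402, 0.0972, 0.1346]
tool_rot: [-0.409, -3.114, 0.0]
contact_force: [-0.4, 0.9, 0.6]
opening: 0.0001
```

Emit:
jog_arm --pt "0 0 0 0 0 0.1 0" --pt "0 0 0 0 0 0.1 0" --pt "0 0 0 0 0 0 0"

```text
t: 3.35
tool_pos: [0.5403, 0.0972, 0.1327]
tool_rot: [-0.408, -3.114, 0.0]
contact_force: [-0.1, 0.3, -0.2]
opening: -0.0002
```

Emit:
jog_arm --pt "0 0 0 0 0 0.1 0" --pt "0 0 0 0 0 0.1 0" --pt "0 0 0 0 0 0 0"

```text
t: 3.6
tool_pos: [0.5403, 0.0973, 0.1307]
tool_rot: [-0.408, -3.115, 0.0]
contact_force: [0.5, 0.9, 0.7]
opening: -0.0002
```

Emit:
jog_arm --pt "0 0 0 0 0 0.1 0" --pt "0 0 0 0 0 0.1 0" --pt "0 0 0 0 0 0 0"

```text
t: 3.85
tool_pos: [0.5403, 0.0973, 0.1287]
tool_rot: [-0.408, -3.114, 0.0]
contact_force: [-0.1, 1.3, -0.8]
opening: -0.0001
```

Emit:
jog_arm --pt "0 0 0 0 0 0.1 0" --pt "0 0 0 0 0 0.1 0" --pt "0 0 0 0 0 0 0"

```text
t: 4.1
tool_pos: [0.5403, 0.0972, 0.1267]
tool_rot: [-0.408, -3.114, 0.0]
contact_force: [0.4, -0.4, 0.0]
opening: -0.0001
```

```bash
python3 - <<'E'
from h import *
a,_=vision.get_image("side");b,_=vision.get_image("wrist")
a=cv2.resize(a[150:310,190:350],(420,420),interpolation=cv2.INTER_CUBIC)
b=cv2.resize(b,(380,285));b=cv2.copyMakeBorder(b,0,135,0,0,cv2.BORDER_CONSTANT)
cv2.imwrite('pics/p3.png',np.hstack([a,b])[:,:,::-1])
E
```

```text
(no output)
```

View pics/p3.png

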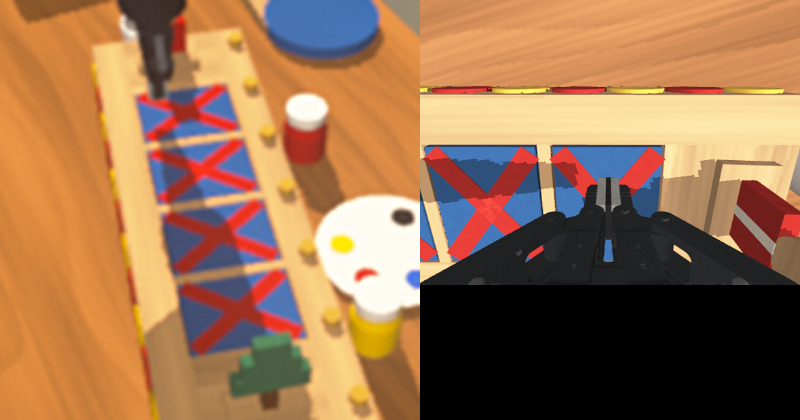

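The side view shows the tip at crop (157,95), by door 1's front edge, and door 1 still looks flush. I'll check whether the tip really touches by projecting the expected tip.

```bash
python3 - <<'E'
from h import *
c=vision.calibration('side');o=ctrl.get_obs();p=o['tool_pos'];print(p,o['contact_force'])
K=np.array([[c['fx'],0,c['cx']],[0,c['fy'],c['cy']],[0,0,1]])
pts=np.array([p-[0,0,k] for k in(0,.009,.015,.022)])
q=cv2.projectPoints(pts,np.array(c['rvec']),np.array(c['tvec']),K,None)[0][:,0]
print(((q-[190,150])/.381).round(0))
E
python3 st.py
```

```text
[0.54039863 0.09724759 0.1269336 ] [-0.21608279  0.43747731 -0.80814835]
[[157. 106.]
 [158. 112.]
 [158. 116.]
 [158. 121.]]
t 4.2 stage mm [-33.5 149.7 126.9] F [-0.22  0.44 -0.81] open -0.00015884245421133228
tool x in stage -1.0 -0.001 z [-0. -0. -1.]
```

Emit:
jog_arm --pt "0 0 0 0 0 0.1 0" --pt "0 0 0 0 0 0.1 0" --pt "0 0 0 0 0 0 0"

```text
t: 4.45
tool_pos: [0.5403, 0.0973, 0.1247]
tool_rot: [-0.408, -3.114, 0.0]
contact_force: [-0.3, 0.1, -0.0]
opening: 0.0005
```

```bash
python3 - <<'E'
from h import *
a,d=vision.get_image("side");W=cloud('side',d)
for v in range(176,206,3): print(v,[tuple((W[v,u]*1e3).astype(int)) for u in (246,249,252)])
b,_=vision.get_image("scene")
a=cv2.resize(a[140:220,210:290],(400,400),interpolation=cv2.INTER_CUBIC)
b=cv2.resize(b[140:240,260:360],(400,400),interpolation=cv2.INTER_CUBIC)
cv2.imwrite('pics/p4.png',np.hstack([a,b])[:,:,::-1])
E
```

```text
176 [(np.int64(517), np.int64(63), np.int64(214)), (np.int64(518), np.int64(43), np.int64(228)), (np.int64(525), np.int64(38), np.int64(229))]
179 [(np.int64(519), np.int64(70), np.int64(198)), (np.int64(521), np.int64(51), np.int64(210)), (np.int64(531), np.int64(54), np.int64(204))]
182 [(np.int64(529), np.int64(98), np.int64(162)), (np.int64(535), np.int64(88), np.int64(168)), (np.int64(544), np.int64(87), np.int64(165))]
185 [(np.int64(529), np.int64(98), np.int64(152)), (np.int64(534), np.int64(87), np.int64(157)), (np.int64(545), np.int64(91), np.int64(151))]
188 [(np.int64(538), np.int64(124), np.int64(117)), (np.int64(536), np.int64(93), np.int64(140)), (np.int64(556), np.int64(119), np.int64(113))]
191 [(np.int64(535), np.int64(117), np.int64(111)), (np.int64(541), np.int64(107), np.int64(117)), (np.int64(551), np.int64(106), np.int64(113))]
194 [(np.int64(528), np.int64(100), np.int64(114)), (np.int64(536), np.int64(97), np.int64(113)), (np.int64(543), np.int64(90), np.int64(116))]
197 [(np.int64(523), np.int64(90), np.int64(112)), (np.int64(531), np.int64(84), np.int64(114)), (np.int64(539), np.int64(80), np.int64(114))]
200 [(np.int64(517), np.int64(76), np.int64(114)), (np.int64(524), np.int64(68), np.int64(117)), (np.int64(533), np.int64(67), np.int64(114))]
203 [(np.int64(512), np.int64(63), np.int64(114)), (np.int64(520), np.int64(59), np.int64(114)), (np.int64(527), np.int64(54), np.int64(115))]
```

View pics/p4.png

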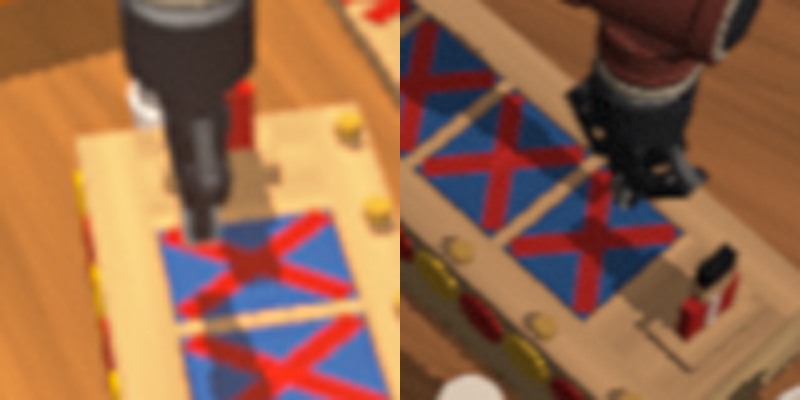

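The camera depth puts the shut tips at about z = 0.135, still roughly 20 mm above the door. That is higher than TCP minus 22 mm would suggest. So there has been no contact yet, and I'll keep descending in small steps, judging by force.

Emit:
jog_arm --pt "0 0 0 0 0 0.2 0" --pt "0 0 0 0 0 0.2 0" --pt "0 0 0 0 0 0.2 0" --pt "0 0 0 0 0 0 0"

```text
t: 4.88
tool_pos: [0.54, 0.0972, 0.1183]
tool_rot: [-0.408, -3.114, 0.0]
contact_force: [-0.5, 0.9, 0.4]
opening: 0.0003
```

Emit:
jog_arm --pt "0 0 0 0 0 0.1 0" --pt "0 0 0 0 0 0.1 0" --pt "0 0 0 0 0 0.1 0" --pt "0 0 0 0 0 0 0"

```text
t: 5.22
tool_pos: [0.5403, 0.0972, 0.1158]
tool_rot: [-0.408, -3.115, 0.0]
contact_force: [-0.6, 0.5, 0.5]
opening: -0.0001
```

Emit:
jog_arm --pt "0 0 0 0 0 0.1 0" --pt "0 0 0 0 0 0.1 0" --pt "0 0 0 0 0 0 0"

```text
t: 5.47
tool_pos: [0.5403, 0.0972, 0.1138]
tool_rot: [-0.408, -3.115, 0.0]
contact_force: [-0.6, -0.4, 0.5]
opening: 0.0001
```

```bash
cat > tip.py <<'E'
from h import *
o=ctrl.get_obs();p=o['tool_pos'];R=cv2.Rodrigues(o['tool_rot'])[0]
for n in('side','scene'):
    im,d=vision.get_image(n);W=cloud(n,d)
    g=(d>0)&(im.max(2)<110)&((im.max(2).astype(int)-im.min(2))<30)&(np.hypot(W[...,0]-p[0],W[...,1]-p[1])<.03)&(W[...,2]<.2)
    q=W[g];q=q[np.argsort(q[:,2])]
    print(n,len(q),q[:8].round(3).tolist())
    # heights of red/blue near door front half, by camera
E
python3 tip.py; python3 st.py
```

```text
side 46 [[0.54, 0.087, 0.137], [0.536, 0.086, 0.139], [0.535, 0.09, 0.141], [0.533, 0.085, 0.141], [0.54, 0.086, 0.141], [0.537, 0.087, 0.142], [0.542, 0.083, 0.143], [0.543, 0.087, 0.144]]
scene 126 [[0.527, 0.119, 0.113], [0.543, 0.088, 0.114], [0.546, 0.086, 0.116], [0.548, 0.103, 0.129], [0.55, 0.101, 0.13], [0.551, 0.095, 0.131], [0.553, 0.099, 0.132], [0.543, 0.083, 0.134]]
t 5.5667 stage mm [-33.5 149.7 113.9] F [ 0.54  0.01 -0.55] open -0.00013009508102578184
tool x in stage -1.0 -0.001 z [-0.  0. -1.]
```

```bash
python3 - <<'E'
from h import *
a,d=vision.get_image("side");W=cloud('side',d)
b,_=vision.get_image("wrist")
a=cv2.resize(a[160:220,220:280],(420,420),interpolation=cv2.INTER_CUBIC)
b=cv2.resize(b[120:420,160:540],(380,300));b=cv2.copyMakeBorder(b,0,120,0,0,cv2.BORDER_CONSTANT)
cv2.imwrite('pics/p5.png',np.hstack([a,b])[:,:,::-1])
for v in range(182,212,2): print(v,(W[v,240:262:3,2]*1e3).astype(int))
E
```

```text
182 [113 115 183 198 193 116 114 113]
184 [116 114 159 159 157 116 115 114]
186 [117 113 147 157 154 116 114 116]
188 [115 116 141 145 146 114 113 116]
190 [115 113 112 136 134 114 117 114]
192 [115 115 110 113 116 114 114 112]
194 [115 115 114 113 113 114 115 113]
196 [114 117 114 113 113 117 119 111]
198 [112  56 114 115 114 113 111 114]
200 [114 115 114 114 116 114 114 114]
202 [117 115 119 117 114 113 112 115]
204 [115 114 112 113 112 113 113 113]
206 [115 113 119 113 113 111 115 113]
208 [112 112 113 115 117 117 114 115]
210 [115 116 116 117 114 112 116 115]
```

View pics/p5.png

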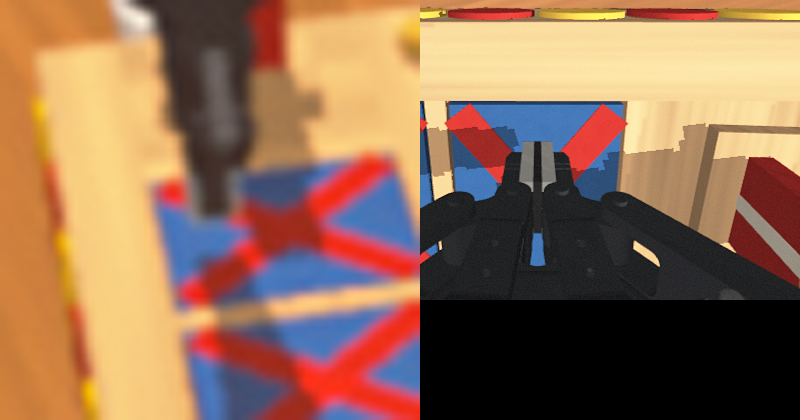

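The tip at crop (213,215) is still above its shadow at (205,270), and the door is flush. So the tool reading seems to sit lower than the real tool. I'll check that with the wrist camera's view of the deck height.

```bash
python3 - <<'E'
from h import *
o=ctrl.get_obs();im,d=vision.get_image('wrist');c=vision.calibration('wrist')
v,u=np.indices(d.shape);P=np.stack([(u-c['cx'])/c['fx']*d,(v-c['cy'])/c['fy']*d,d,np.ones_like(d)],-1)@np.array(c['hand_eye']).T
R=cv2.Rodrigues(o['tool_rot'])[0];W=P[...,:3]@R.T+o['tool_pos']
i=im.astype(int)
b=(d>0)&(i[...,2]>i[...,0]+20)&(i[...,2]>i[...,1]+10)
print('blue z',np.percentile(W[b][:,2],[5,50,95]))
r=(d>0)&(i[...,0]>i[...,1]+70)&(i[...,0]>i[...,2]+60)
nc,l,s,cc=cv2.connectedComponentsWithStats((b|r).astype(np.uint8))
for k in range(1,nc):
    if s[k,4]>300:
        q=W[l==k];print(s[k],np.median(q[:,2]).round(3),cv2.minAreaRect(q[:,:2].astype(np.float32)))
# pads in tool frame: dark/grey near axis
g=(d>0)&(abs(P[...,1])<.02)&(abs(P[...,0])<.03)&(d<.25)
print('tool-frame z of near-axis points',np.percentile(P[g][:,2],[5,50,95,99.5]))
x=P[g];print(x[np.argsort(-x[:,2])][:5].round(3).tolist())
E
```

```text
blue z [0.110238   0.11200061 0.11301977]
[    0     0   560   140 37868] 0.0 ((0.43773752450942993, 0.11699610948562622), (0.41281673312187195, 0.08706165105104446), 75.04923248291016)
[ 188   58  372   82 8915] 0.0 ((0.4904988706111908, 0.19110801815986633), (0.2757521867752075, 0.03949539735913277), 82.94524383544922)
[367 121  92  19 967] 0.091 ((0.500690758228302, 0.19316844642162323), (0.06204213574528694, 0.0054635521955788136), 74.80422973632812)
[    0   221   174   177 22559] 0.112 ((0.5488579273223877, 0.0015633553266525269), (0.11204714328050613, 0.10945174098014832), 74.4592056274414)
[  184   221   184   101 12506] 0.112 ((0.5439413189888, 0.08426403254270554), (0.11506610363721848, 0.056136734783649445), 75.05350494384766)
[ 480  277   80  104 5002] 0.148 ((0.6347528696060181, 0.2599599063396454), (0.1848098635673523, 0.02402670681476593), 48.70613479614258)
[ 468  330   71   77 1744] 0.141 ((0.6076352596282959, 0.18513914942741394), (0.00283523416146636, 0.021370863541960716), 72.77881622314453)
[269 353  17  34 435] 0.112 ((0.5742508172988892, 0.08813326805830002), (0.008701249957084656, 0.08699966967105865), 76.68904113769531)
tool-frame z of near-axis points [-0.1005119  -0.06821902  0.00251282  0.00583601]
[[0.02, 0.016, 0.009, 1.0], [0.02, 0.016, 0.009, 1.0], [0.02, 0.011, 0.008, 1.0], [0.02, -0.004, 0.008, 1.0], [0.02, 0.003, 0.008, 1.0]]
```

Emit:
jog_arm --pt "0 0 0 0 0 0.15 0" --pt "0 0 0 0 0 0.15 0" --pt "0 0 0 0 0 0.15 0" --pt "0 0 0 0 0 0 0"

```text
t: 6.05
tool_pos: [0.5401, 0.0972, 0.109]
tool_rot: [-0.408, -3.114, 0.0]
contact_force: [-0.7, -0.3, 0.3]
opening: -0.0002
```

Emit:
jog_arm --pt "0 0 0 0 0 0.15 0" --pt "0 0 0 0 0 0.15 0" --pt "0 0 0 0 0 0 0"

```text
t: 6.3
tool_pos: [0.5402, 0.0972, 0.1061]
tool_rot: [-0.408, -3.114, 0.0]
contact_force: [0.6, -0.0, 0.3]
opening: -0.0003
```

Emit:
jog_arm --pt "0 0 0 0 0 0.1 0" --pt "0 0 0 0 0 0.1 0" --pt "0 0 0 0 0 0 0"

```text
t: 6.55
tool_pos: [0.5403, 0.0972, 0.1042]
tool_rot: [-0.408, -3.115, 0.0]
contact_force: [0.6, 0.8, 0.3]
opening: 0.0004
```

Emit:
jog_arm --pt "0 0 0 0 0 0.1 0" --pt "0 0 0 0 0 0.1 0" --pt "0 0 0 0 0 0 0"

```text
t: 6.8
tool_pos: [0.5403, 0.0972, 0.1023]
tool_rot: [-0.408, -3.115, 0.0]
contact_force: [-0.3, -0.9, -1.0]
opening: 0.0001
```

```bash
cat > wr.py <<'E'
from h import *
o=ctrl.get_obs();im,d=vision.get_image('wrist');c=vision.calibration('wrist')
v,u=np.indices(d.shape);P=np.stack([(u-c['cx'])/c['fx']*d,(v-c['cy'])/c['fy']*d,d,np.ones_like(d)],-1)@np.array(c['hand_eye']).T
R=cv2.Rodrigues(o['tool_rot'])[0];W=P[...,:3]@R.T+o['tool_pos']
i=im.astype(int)
b=(d>0)&(i[...,2]>i[...,0]+20)&(i[...,2]>i[...,1]+10)
print('tcp z',o['tool_pos'][2],'blue z',np.percentile(W[b][:,2],[5,50,95]),'in tool',np.median(P[b][:,2]))
g=(d>0)&(i.max(2)-i.min(2)<25)&(abs(P[...,1])<.012)&(d<.3)
q=P[g];q=q[np.argsort(-q[:,2])];print('grey tips, tool frame',q[:200:25,:3].round(3).tolist())
print(np.array(c['hand_eye']).round(3))
E
python3 wr.py; python3 tip.py
```

```text
tcp z 0.10225256875147178 blue z [0.11025096 0.11197408 0.11294966] in tool -0.009717510893546319
grey tips, tool frame [[0.006, 0.004, -0.008], [0.006, -0.006, -0.01], [0.023, 0.001, -0.011], [0.01, -0.005, -0.018], [0.01, -0.004, -0.018], [0.009, 0.006, -0.019], [0.01, -0.004, -0.019], [0.005, 0.011, -0.02]]
[[-0.001 -0.954 -0.299  0.075]
 [ 1.    -0.001 -0.     0.001]
 [ 0.    -0.299  0.954 -0.155]
 [ 0.     0.     0.     1.   ]]
side 59 [[0.547, 0.098, 0.11], [0.544, 0.09, 0.113], [0.54, 0.097, 0.113], [0.539, 0.087, 0.114], [0.542, 0.093, 0.115], [0.536, 0.095, 0.116], [0.538, 0.091, 0.123], [0.539, 0.086, 0.126]]
scene 145 [[0.537, 0.082, 0.107], [0.555, 0.091, 0.11], [0.549, 0.088, 0.11], [0.549, 0.102, 0.112], [0.553, 0.09, 0.112], [0.553, 0.097, 0.112], [0.552, 0.1, 0.115], [0.55, 0.092, 0.115]]
```

The tip really sits about 18 mm behind the reported TCP, not 22 mm ahead of it, and both cameras agree. Contact should come at a TCP z of about 0.093.

Emit:
jog_arm --pt "0 0 0 0 0 0.15 0" --pt "0 0 0 0 0 0.15 0" --pt "0 0 0 0 0 0.15 0" --pt "0 0 0 0 0 0 0"

```text
t: 7.28
tool_pos: [0.5406, 0.0973, 0.0997]
tool_rot: [-0.408, -3.115, 0.0]
contact_force: [-5.4, -0.3, 8.6]
opening: 0.0002
```

Emit:
jog_arm --pt "0 0 0 0 0 0.1 0" --pt "0 0 0 0 0 0.1 0" --pt "0 0 0 0 0 0 0"

```text
t: 7.53
tool_pos: [0.5406, 0.0973, 0.0997]
tool_rot: [-0.408, -3.114, 0.001]
contact_force: [-10.1, -1.4, 18.0]
opening: -0.0
```

Emit:
jog_arm --pt "0 0 0 0 0 0.1 0" --pt "0 0 0 0 0 0.1 0" --pt "0 0 0 0 0 0 0"

```text
t: 7.78
tool_pos: [0.5407, 0.0973, 0.0997]
tool_rot: [-0.408, -3.114, 0.001]
contact_force: [-15.1, -1.0, 27.3]
opening: 0.0001
```

Emit:
jog_arm --pt "0 0 0 0 0 0.1 0" --pt "0 0 0 0 0 0.05 0" --pt "0 0 0 0 0 0 0"

```text
t: 8.03
tool_pos: [0.5407, 0.0973, 0.0996]
tool_rot: [-0.407, -3.113, 0.001]
contact_force: [-19.1, -1.4, 34.1]
opening: -0.0002
```

Door 1 holds firm: 34 N with no movement, contact at TCP z 0.0997. Moving on to door 2.

Emit:
jog_arm --pt "0 0 0 0 0 -1.5 0" --pt "0 0 0 0 0 -1.0 0" --pt "0 0 0 0 -3.3 0 0" --pt "0 0 0 0 -3.4 0 0" --pt "0 0 0 0 -3.3 0 0" --pt "0 0 0 0 0 0 0" --pt "0 0 0 0 0 0.7 0" --pt "0 0 0 0 0 0.5 0" --pt "0 0 0 0 0 0.3 0" --pt "0 0 0 0 0 0 0"

```text
t: 8.87
tool_pos: [0.5138, 0.0017, 0.1008]
tool_rot: [-0.406, -3.112, -0.0]
contact_force: [0.9, -0.2, -0.4]
opening: -0.0001
```

Emit:
jog_arm --pt "0 0 0 0 0 0.1 0" --pt "0 0 0 0 0 0.1 0" --pt "0 0 0 0 0 0.1 0" --pt "0 0 0 0 0 0.1 0" --pt "0 0 0 0 0 0 0"

```text
t: 9.28
tool_pos: [0.5149, 0.0011, 0.0997]
tool_rot: [-0.408, -3.115, -0.001]
contact_force: [-3.7, 1.3, 5.4]
opening: -0.0002
```

Emit:
jog_arm --pt "0 0 0 0 0 0.15 0" --pt "0 0 0 0 0 0.15 0" --pt "0 0 0 0 0 0 0"

```text
t: 9.53
tool_pos: [0.515, 0.0011, 0.0997]
tool_rot: [-0.407, -3.114, -0.001]
contact_force: [-11.8, 3.5, 20.7]
opening: -0.0002
```

Door 2 is fixed as well (21 N, no movement). Next is door 3.

Emit:
jog_arm --pt "0 0 0 0 0 -1.4 0" --pt "0 0 0 0 0 -0.8 0" --pt "0 0 0 0 -3.3 0 0" --pt "0 0 0 0 -3.4 0 0" --pt "0 0 0 0 -3.3 0 0" --pt "0 0 0 0 0 0 0" --pt "0 0 0 0 0 0.7 0" --pt "0 0 0 0 0 0.5 0" --pt "0 0 0 0 0 0.3 0" --pt "0 0 0 0 0 0 0"

```text
t: 10.37
tool_pos: [0.4881, -0.0947, 0.1009]
tool_rot: [-0.406, -3.113, -0.001]
contact_force: [0.4, 0.2, 0.6]
opening: 0.0001
```

Emit:
jog_arm --pt "0 0 0 0 0 0.1 0" --pt "0 0 0 0 0 0.1 0" --pt "0 0 0 0 0 0.1 0" --pt "0 0 0 0 0 0.1 0" --pt "0 0 0 0 0 0 0"

```text
t: 10.78
tool_pos: [0.4892, -0.0956, 0.0998]
tool_rot: [-0.408, -3.115, -0.001]
contact_force: [-3.1, 1.1, 6.2]
opening: 0.0004
```

Emit:
jog_arm --pt "0 0 0 0 0 0.15 0" --pt "0 0 0 0 0 0.15 0" --pt "0 0 0 0 0 0 0"

```text
t: 11.03
tool_pos: [0.4892, -0.0955, 0.0997]
tool_rot: [-0.407, -3.114, -0.001]
contact_force: [-12.1, 5.1, 21.8]
opening: -0.0003
```

Door 3 is fixed too. Now door 4.

Emit:
jog_arm --pt "0 0 0 0 0 -1.4 0" --pt "0 0 0 0 0 -0.8 0" --pt "0 0 0 0 -3.3 0 0" --pt "0 0 0 0 -3.4 0 0" --pt "0 0 0 0 -3.3 0 0" --pt "0 0 0 0 0 0 0" --pt "0 0 0 0 0 0.7 0" --pt "0 0 0 0 0 0.5 0" --pt "0 0 0 0 0 0.3 0" --pt "0 0 0 0 0 0 0"

```text
t: 11.87
tool_pos: [0.4624, -0.1911, 0.1008]
tool_rot: [-0.406, -3.113, -0.002]
contact_force: [-0.5, 0.5, 0.4]
opening: 0.0001
```

Emit:
jog_arm --pt "0 0 0 0 0 0.1 0" --pt "0 0 0 0 0 0.1 0" --pt "0 0 0 0 0 0.1 0" --pt "0 0 0 0 0 0.1 0" --pt "0 0 0 0 0 0 0"

```text
t: 12.28
tool_pos: [0.4633, -0.1924, 0.0986]
tool_rot: [0.408, 3.115, 0.0]
contact_force: [0.4, 0.5, 0.5]
opening: 0.0002
```

Emit:
jog_arm --pt "0 0 0 0 0 0.15 0" --pt "0 0 0 0 0 0.15 0" --pt "0 0 0 0 0 0 0"

```text
t: 12.53
tool_pos: [0.4632, -0.1926, 0.0954]
tool_rot: [0.409, 3.114, -0.0]
contact_force: [-0.6, 0.8, 0.8]
opening: -0.0002
```

```bash
python3 st.py
```

```text
t 12.5333 stage mm [ -33.  -150.3   95.4] F [-0.62  0.81  0.79] open -0.00019819075984860195
tool x in stage -1.0 -0.0009 z [ 0.001 -0.    -1.   ]
```

Door 4 gives: the tip is 4 mm below the contact level with under 1 N. I'll push it down while sliding toward the hinge, which keeps the gripper's body high.

Emit:
jog_arm --pt "0 0 0 0 0 0.3 0" --pt "0 0 0 0 0 0.4 0" --pt "0 0 0 -0.1 0 0.4 0" --pt "0 0 0 -0.2 0 0.4 0" --pt "0 0 0 -0.2 0 0.4 0" --pt "0 0 0 0 0 0 0"

```text
t: 13.03
tool_pos: [0.4673, -0.1937, 0.0749]
tool_rot: [-0.408, -3.113, -0.001]
contact_force: [-0.3, 0.3, 0.1]
opening: -0.0001
```

Emit:
jog_arm --pt "0 0 0 -0.2 0 0.4 0" --pt "0 0 0 -0.2 0 0.4 0" --pt "0 0 0 -0.2 0 0.4 0" --pt "0 0 0 -0.2 0 0.4 0" --pt "0 0 0 -0.1 0 0.3 0" --pt "0 0 0 0 0 0 0"

```text
t: 13.53
tool_pos: [0.4766, -0.1962, 0.0568]
tool_rot: [-0.408, -3.114, -0.0]
contact_force: [0.7, -0.4, 0.1]
opening: 0.0001
```

```bash
python3 st.py
```

```text
t 13.5333 stage mm [ -19.1 -150.2   56.8] F [ 0.74 -0.41  0.11] open 5.3617416327878834e-05
tool x in stage -1.0 -0.001 z [-0.  0. -1.]
```

```bash
python3 - <<'E'
from h import *
a,d=vision.get_image("side");b,_=vision.get_image("wrist")
a=cv2.resize(a[210:310,230:330],(400,400),interpolation=cv2.INTER_CUBIC)
b=cv2.resize(b,(400,300));b=cv2.copyMakeBorder(b,0,100,0,0,cv2.BORDER_CONSTANT)
cv2.imwrite('pics/p6.png',np.hstack([a,b])[:,:,::-1])
E
python3 wr.py
```

```text
tcp z 0.057091259547709994 blue z [0.04881822 0.11137077 0.11279739] in tool -0.05426018553638047
grey tips, tool frame [[-0.006, -0.007, 0.051], [-0.005, 0.007, 0.049], [-0.004, -0.011, 0.049], [-0.005, 0.009, 0.049], [-0.005, 0.011, 0.048], [0.002, 0.007, 0.0], [0.01, 0.003, -0.017], [0.01, -0.003, -0.018]]
[[-0.001 -0.954 -0.299  0.075]
 [ 1.    -0.001 -0.     0.001]
 [ 0.    -0.299  0.954 -0.155]
 [ 0.     0.     0.     1.   ]]
```

View pics/p6.png

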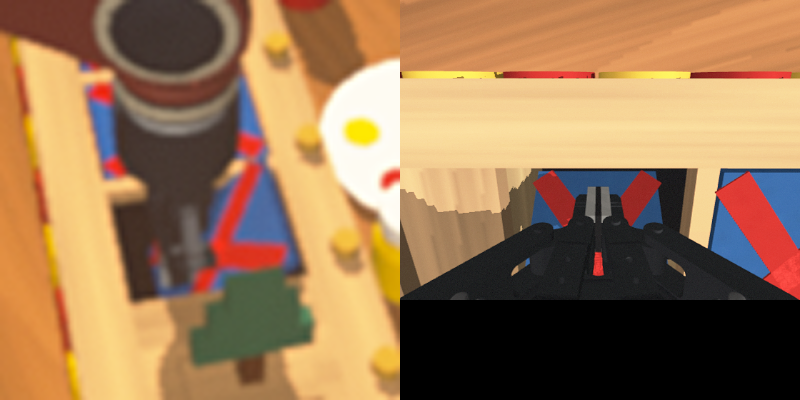

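Door 4 has swung down, with a dark gap at its front near crop (140,240). The tip rests on it and the tree is untouched. I'll measure the slope.

```bash
cat > slope.py <<'E'
from h import *
a=np.deg2rad(-15);ex=np.array([np.cos(a),np.sin(a)]);ey=np.array([-np.sin(a),np.cos(a)])
def go(n):
    if n=='wrist':
        o=ctrl.get_obs();im,d=vision.get_image(n);c=vision.calibration(n);v,u=np.indices(d.shape)
        P=np.stack([(u-c['cx'])/c['fx']*d,(v-c['cy'])/c['fy']*d,d,np.ones_like(d)],-1)@np.array(c['hand_eye']).T
        W=P[...,:3]@cv2.Rodrigues(o['tool_rot'])[0].T+o['tool_pos']
    else:
        im,d=vision.get_image(n);W=cloud(n,d)
    i=im.astype(int);p=W[...,:2]-[.534,-.056];x=p@ex;y=p@ey
    m=(d>0)&(abs(y+.15)<.036)&(abs(x)<.055)&(((i[...,2]>i[...,0]+15)&(i[...,2]>i[...,1]+8))|((i[...,0]>i[...,1]+60)&(i[...,0]>i[...,2]+50)))
    z=W[...,2]
    q=np.c_[x[m],z[m]].astype(np.float32)
    if len(q)<10: print(n,len(q));return
    l=cv2.fitLine(q,cv2.DIST_HUBER,0,.005,.005).ravel()
    print(n,len(q),'slope deg',np.degrees(np.arctan(l[1]/l[0])).round(1),'x',q[:,0].min(),q[:,0].max(),'z',q[:,1].min(),q[:,1].max())
for n in('side','scene','wrist'):go(n)
E
python3 slope.py
```

```text
side 860 slope deg -81.1 x -0.054821145 0.04861431 z 0.049450237 0.40454018
scene 141 slope deg 45.8 x -0.025952756 0.052591506 z 0.004601108 0.13325441
wrist 8228 slope deg 48.6 x -0.030670732 0.018027935 z 0.007265501 0.13341257
```

That reads about 46–49°. I'll push on for margin.

Emit:
jog_arm --pt "0 0 0 0 0 0.3 0" --pt "0 0 0 0 0 0.3 0" --pt "0 0 0 0 0 0.3 0" --pt "0 0 0 0 0 0.3 0" --pt "0 0 0 0 0 0 0"

```text
t: 14.25
tool_pos: [0.476, -0.1959, 0.0445]
tool_rot: [-0.408, -3.114, -0.001]
contact_force: [0.7, -0.6, -0.4]
opening: 0.0
```

```bash
python3 slope.py; python3 st.py
```

```text
side 807 slope deg -80.9 x -0.0548424 0.046383988 z 0.07050399 0.39240414
scene 84 slope deg 51.0 x -0.0066326507 0.04985514 z 0.008140694 0.13415885
wrist 5698 slope deg 56.2 x -0.030999193 0.0135801695 z 0.0066538383 0.1319132
t 14.4 stage mm [ -19.5 -150.2   45.1] F [-0.06 -1.01 -0.82] open -0.00015684073435458248
tool x in stage -1.0 -0.001 z [-0.001  0.    -1.   ]
```

Now I'll back off: slightly toward the robot, away from the slope, then straight up, and recheck.

Emit:
jog_arm --pt "0 0 0 0.3 0 -0.5 0" --pt "0 0 0 0.2 0 -1.5 0" --pt "0 0 0 0 0 -2.5 0" --pt "0 0 0 0 0 -3.5 0" --pt "0 0 0 0 0 -3.5 0" --pt "0 0 0 0 0 -3.5 0" --pt "0 0 0 2.0 0 -2.0 0" --pt "0 0 0 3.0 0 0 0" --pt "0 0 0 3.0 0 0 0" --pt "0 0 0 0 0 0 0" --pt "0 0 0 0 0 0 0"

```text
t: 15.32
tool_pos: [0.3938, -0.1741, 0.2159]
tool_rot: [0.409, 3.113, -0.001]
contact_force: [0.1, -0.3, 0.2]
opening: 0.0001
```

```bash
python3 slope.py; python3 st.py; python3 - <<'E'
from h import *
a,d=vision.get_image("side");b,_=vision.get_image("scene")
a=cv2.resize(a[150:350,210:370],(400,500));b=cv2.resize(b[90:290,180:380],(400,500))
cv2.imwrite('pics/p7.png',np.hstack([a,b])[:,:,::-1])
E
```

```text
side 493 slope deg 54.3 x -0.022961892 0.0469559 z 0.04215064 0.13415672
scene 94 slope deg 52.8 x -0.019623015 0.049775783 z 0.004063409 0.13360585
wrist 720 slope deg 54.5 x -0.02213213 0.044766057 z 0.0065976838 0.1316735
t 15.4667 stage mm [-103.6 -150.4  215.8] F [ 0.22 -0.09 -0.02] open 0.00024400293056784213
tool x in stage -1.0 -0.0011 z [ 0. -0. -1.]
```

View pics/p7.png

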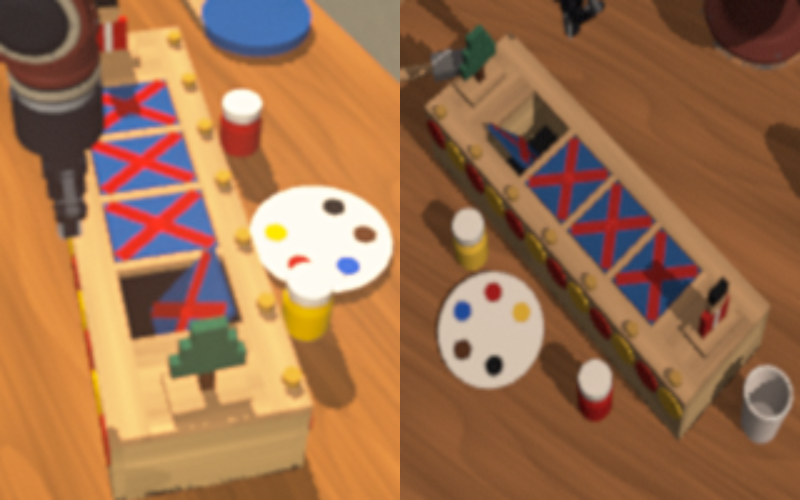

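Door 4 stands open at about 54° by all three cameras; side crop (190,295) shows it sloping. The figures, jars, palette and cup are where they were, and the arm is clear of everything. Handing in.

```bash
python3 -c "
from station import ctrl
print(ctrl.finish_job())"
```

```text
the job is handed in; nothing more can be done
None
```

The unlatched trapdoor is door 4, at the tree (-y) end. I pushed it down to about 54° and left it open.

- **Finding the door:** I pressed the front halves in order. Doors 1, 2 and 3 held firm at 34, 21 and 22 N with no movement. Door 4 gave way with under 1 N measured, below the stated 2–4 N.
- **Last checks:** With the arm lifted clear and no force on it, the side, scene and wrist cameras read slopes of 54.3°, 52.8° and 54.5°. The last picture shows the soldier, tree, jars, palette and cup standing where they were. The brush is only partly in that crop; the arm never went near it. I handed in at about 15.6 s.
- **What disagreed:**
  - **Fingertip distance:** `ctrl.tcp_to_tips` gives the tips 22 mm ahead of the TCP. Contact and the cameras put the shut fingertips roughly 12–18 mm behind it, so I found contact by force and depth instead.
  - **Slope while pressing:** The side camera's slope readings were unusable because the arm was in view. Before I backed off, the other two read 51° and 56°.

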